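# Clear and zero the bench scale

### The arm

A 7-joint arm with a two-finger parallel gripper is mounted at the origin on the work surface. World frame = base frame: x ahead of the robot, y to its left, z up, the work surface at z = 0. Lengths are in m, angles in rad, forces in N, time in s.
With the tool pointing down it reaches from about 0.4 to 0.85 m from the base axis. Payload 10.4 kg.
Tool frame: the origin (TCP) lies on the centre line of the jaws, within the pads' length; the fingertips stand 17 mm ahead of it and the grasp point (between the pads) lies 2 mm behind it; x points along the fingers, z is the direction in which the jaws open and shut, and the axes are right-handed (so a half turn about x gives the same grasp; the last joint's range is limited). The gripper opens to 87 mm and grips with 3 to 60 N. Pads are 19 mm wide; open, the fingers measure 117 mm over their backs; the gripper's body (75 mm by 190 mm) begins 51 mm behind the grasp point.
Start: joints at [-1.359, 0.332, -0.065, 1.46, 0.022, 1.35, -0.088], TCP at [0.145, 0.608, 0.24] pointing down, gripper open.
Joint ranges: [-2.6, 2.6], [-0.5, 2.12], [-1.47, 1.34], [0.16, 2.42], [-1.27, 4.41], [0.06, 2.06], [-2.6, 2.6]. Speed limits (rad/s): [2.22, 2.22, 2.79, 2.79, 3.14, 3.14, 3.14].

### API

Orientations are given as a unit quaternion [x, y, z, w].
In Python, from bench import r gives the robot as it stands. The module is installed in compiled form; this text tells all that it offers.
- The arm moves only by the tool arm_command, never from a script. Its argument "plan" is a list of rows, each a list of 4 numbers: the shift along the tool's x, y, z in mm, then the turn about the tool's x in degrees. A call has 1 to 20 rows; each row shifts and turns the commanded pose from where the row before left it, along the tool's axes as they then stand; what a row does not reach is not made up. A row lasts 1/8 s, in which the tool goes at most 62.5 mm and 10.7 degrees, less where a joint would pass 70% of its speed; a pose out of reach is approached as far as the arm can. A call with a gripper value outside its range is refused whole. "jaw" is the opening, from -1 (shut) to 1 (fully open), set as the call begins (left out, the last holds). The fingers move at their own pace and stop on an object; "force" is the grip in N (left out, the last holds). Time passes only in rows, so rows that do not move let the fingers close. It gives the time, the measured TCP pose, the force and the opening at its end, in the units of the state.
- r.read_state(): the state, without advancing time (a new reading comes with each control period).
- r.camera(name): name is "scene" or "top"; returns a dict with "frame" (480x640x3 uint8, blue, green, red), "fx", "fy", "cx", "cy" (pixels), "extrinsics" (4x4, takes a point from world to camera coordinates). Camera axes: x right, y down, z forward; pixel columns grow to the right and rows downward; lengths in m; the calibration is good to about 2 mm. A picture is of the moment at which its call begins. There is no depth.
- r.close_job(): hands the job in, once; it reports no verdict.
Trained networks look in a picture, given as the dict that the camera call returned (one of the last four; its "shot" number tells which), for a name from the list of things; names that differ only in an ending like _2 or _b are one class to them, and where a whole thing is asked for, a point or a joint stands for the part that bears it (a point fixed in the world has none). Each returns a list of dicts, best first, with "confidence" (0 to 1); they miss things now and then, are a little off and sometimes report something else, mostly with a low value. They report only what shows in the picture. A call takes as long as a camera call. They do not tell look-alikes from the thing itself.
- r.find_in(picture, label): "xyz" ([x, y, z] in m, in world coordinates, good to about 4 mm: the middle of the surface that is visible of it).
- r.regions_of(picture, label): "mask" (480x640 bool, what is visible of it).
- r.spot_point(picture, label): "xyz" ([x, y, z] in m, in world coordinates, good to about 4 mm: a listed point, or the origin of a listed thing).
The state is a dict: "time": time; "joint_positions": joint angles; "joint_vel": joint speeds; "joint_torque": joint torques, N m; "ee_pos": TCP position; "eef_rot": TCP orientation; "ft_force": force on the tool from outside, world axes, zero at the start; "torque": the same for the moment, N m; "width": finger opening in m.
Only numpy, scipy, OpenCV 4.12 (cv2) and the standard library are available. Lean on these libraries where they do the work, as an engineer would, in place of code of your own. Each camera call takes 0.05 s, during which the arm holds its last target. There are 200 camera calls.

### The job

Make the bench scale ready for the next batch: take the rinsed steel beaker off the scale's cradle and put it mouth down over the peg of the drying stand, its rim flat on the stand's foot. Then turn the round tare knob of the empty scale until the tip of its pointer stands at the zero mark, the broad T-shaped stroke on the white disc. Let go of everything and leave the other things on the bench where they are.

Things in the scene. Friction and masses are not known exactly. Their poses are not given: they have to be found in the camera images.
- scale: Fixed grey bench scale, housing 180 mm (x) by 330 mm (y), top at 50 mm. Origin under its centre on the bench, z up. The cradle pan is at y = +75 mm, the dial with its tare knob at y = -80 mm.
- pan_top (a point): Centre of the top face of the cradle pan: an aluminium plate 110 x 85 mm with two 10 mm rods lying on it along the scale's x, 44 mm apart, that cradle the beaker. Sprung: about 82 mm above the bench when empty (4 mm more or less), up to 20 mm lower when loaded.
- beaker: Straight-sided steel beaker, 56 mm outside diameter, 95 mm long, wall 3 mm, closed end 4 mm thick, 0.1 to 0.2 kg. Starts lying on its side in the cradle, mouth towards the scale's -x (towards the robot). Origin on its axis at the outside of the closed end; its x axis runs along the axis from the closed end to the mouth.
- beaker_mouth (a point): centre of the beaker's mouth, in the plane of the rim, 95 mm along x from its origin
- stand: Fixed drying stand: a round grey foot, 110 mm across and 10 mm high, with an upright wooden peg, 20 mm across, in its middle, its tip 80 mm above the bench. Origin under the foot's centre, z up.
- peg_tip (a point): top centre of the drying peg
- tare_grip (a point): Point on the upright axis of the tare knob at the height to grip it, 87 mm above the bench. The knob is a round black fluted cylinder, 44 mm across, from 57 to 99 mm above the bench. It turns both ways for more than a full turn, is stiff (about 0.12 N m) and stays where it is left. Grasp it from above at any yaw; it needs more than 1.5 rad, so regrasp.
- pointer_tip (a point): tip of the dark flat pointer that is fixed to the tare knob and turns with it; 55 mm from the knob's axis, close above the disc
- zero_mark (a point): Outer part of the zero mark (a broad black radial stroke with a cross bar at its inner end, like a T; the other divisions are thin lines) on the white disc, 124 mm across, under the pointer; 55 mm from the knob's axis, level with the pointer's tip. The disc turns with the load on the pan, about 1 rad for the beaker: read it with the pan empty and at rest. The knob does not move it.
- wrench: open-ended steel wrench, 180 mm long, lying in front of the scale. Not to be disturbed. Origin at the middle of its length, on its underside.
- screwdriver: screwdriver with a dark wooden handle, 200 mm long, lying behind the scale. Not to be disturbed. Origin at the middle of its length, on its underside.
- ferrule: black rubber crutch tip, 44 mm across and 50 mm tall, standing behind the drying stand. Not to be disturbed. Origin at the centre of its underside.
- sander: wooden sanding block 50 x 100 x 22 mm, lying in front of the drying stand. Not to be disturbed. Origin at the centre of its underside.
- pot: closed jar, 76 mm across and 85 mm tall, at the back of the bench. Not to be disturbed. Origin at the centre of its underside.
- battery: black tool battery, 75 x 110 x 67 mm, at the back of the bench. Not to be disturbed. Origin at the centre of its underside.
- collar: plain aluminium collar lying flat, 60 mm across and 22 mm tall, at the back of the bench. Not to be disturbed. Origin at the centre of its underside.
There are look-alikes about, which are no part of the job. Of the things like the beaker, leave any that is pink; of the rest the larger one is meant. What is shaped like the stand but pink is not meant.

How it is judged:
By the outcome, as a careful person would: the job done as asked, in the order asked, and still so for the second after the job is handed in, with the robot touching nothing.
It also fails if it takes over 64 s, if anything falls off the work surface, if the arm or the gripper's body presses on something with over 40 N, if the wrist force passes 120 N, or if a joint passes its speed limit or range.

## Working session

There is one attempt and no reset: what is moved stays moved. The work goes in short steps, Python scripts to look and compute and a tool call to move; the robot and the scene stay as the last step left them, time stands still between calls to the robot, and variables do not carry over. Pictures are saved under pics/ and viewed, about 8 in all and at most 12, crops included, and the job is handed in when it is done.

Besides the shell and the picture viewer there is one more tool, called after "Call:" in YAML: its name, and indented under it one key for each argument. arm_command: Moves the arm, as the interface text tells. Its arguments: {"type":"object","properties":{"plan":{"type":"array","items":{"type":"array","items":{"type":"number"}}},"jaw":{"type":"number"},"force":{"type":"number"}},"required":["plan"]}

```bash
mkdir -p pics
cat > h.py <<'E'
from bench import r
import cv2, numpy as np
from scipy.spatial.transform import Rotation as R
def save(c,n,box=None,s=1):
    f=c["frame"]
    if box: x0,y0,x1,y1=box; f=f[y0:y1,x0:x1]
    cv2.imwrite("pics/"+n,cv2.resize(f,None,fx=s,fy=s,interpolation=cv2.INTER_CUBIC))
def proj(c,p):
    q=c["extrinsics"]@np.append(p,1); return np.array([c["fx"]*q[0]/q[2]+c["cx"],c["fy"]*q[1]/q[2]+c["cy"]])
def ray(c,uv):
    E=c["extrinsics"]; d=np.array([(uv[0]-c["cx"])/c["fx"],(uv[1]-c["cy"])/c["fy"],1])
    return -E[:3,:3].T@E[:3,3], E[:3,:3].T@d
def atz(c,uv,z):
    o,d=ray(c,uv); return o+d*(z-o[2])/d[2]
def tri(c1,u1,c2,u2):
    P=[np.array([[c["fx"],0,c["cx"]],[0,c["fy"],c["cy"]],[0,0,1]])@c["extrinsics"][:3] for c in (c1,c2)]
    X=cv2.triangulatePoints(P[0],P[1],np.float64(u1).reshape(2,1),np.float64(u2).reshape(2,1)); return (X[:3]/X[3]).ravel()
E
python3 - <<'E'
from h import *
np.set_printoptions(precision=4,suppress=True)
C={n:r.camera(n) for n in("scene","top")}
for n,c in C.items():
    save(c,n+"1.png"); print(n,c["fx"],ray(c,(320,240)))
    for l in ["beaker","beaker_mouth","stand","peg_tip","tare_grip","pointer_tip","zero_mark","pan_top","scale","wrench","screwdriver","ferrule","sander","pot","battery","collar"]:
        for d in r.spot_point(c,l): print(l,np.array(d["xyz"]),round(d["confidence"],2),proj(c,d["xyz"]).round())
s=r.read_state();print(s["ee_pos"],s["eef_rot"],s["width"],s["ft_force"]); print(R.from_quat(s["eef_rot"]).as_matrix())
E
```

```text
scene 515.8469270696709 (array([1.1798, 0.3605, 0.7569]), array([-0.6605, -0.3359, -0.6716]))
beaker [ 0.5934 -0.0692  0.0997] 0.88 [258. 240.]
beaker [ 0.3395 -0.0025  0.0258] 0.76 [347. 209.]
beaker [ 0.2985 -0.1352  0.0306] 0.7 [305. 181.]
beaker_mouth [ 0.497  -0.0872  0.1005] 0.96 [277. 209.]
beaker_mouth [ 0.2963 -0.2337  0.023 ] 0.86 [270. 171.]
beaker_mouth [ 0.3646 -0.0705  0.0281] 0.77 [315. 205.]
stand [0.5092 0.1837 0.0011] 0.68 [393. 296.]
stand [ 0.5016  0.3308 -0.0028] 0.61 [467. 325.]
peg_tip [0.4983 0.3361 0.0785] 0.81 [481. 296.]
peg_tip [0.509  0.1826 0.0813] 0.79 [398. 267.]
peg_tip [ 0.4999 -0.0923  0.1011] 0.18 [274. 209.]
pointer_tip [ 0.6238 -0.2732  0.0597] 0.68 [167. 230.]
zero_mark [ 0.5415 -0.1911  0.058 ] 0.57 [224. 221.]
zero_mark [0.5113 0.1832 0.0823] 0.43 [398. 268.]
pan_top [ 0.5449 -0.0785  0.0748] 0.86 [268. 234.]
scale [ 0.5595 -0.1506  0.001 ] 0.89 [237. 253.]
wrench [ 0.4112 -0.1955  0.0022] 0.68 [258. 208.]
screwdriver [ 0.6911 -0.1512  0.0004] 0.96 [198. 293.]
ferrule [ 0.6223  0.1609 -0.0029] 0.55 [357. 333.]
sander [0.3899 0.1818 0.0011] 0.5
[... 1206 characters left out ...]
9 [425. 310.]
screwdriver [ 0.6845 -0.1449 -0.0007] 0.8 [397. 170.]
screwdriver [ 0.4123 -0.1954  0.0021] 0.34 [426. 309.]
ferrule [ 0.6194  0.1673 -0.0007] 0.91 [239. 202.]
sander [ 0.3882  0.182  -0.0001] 0.97 [228. 321.]
sander [ 0.497  -0.0894  0.1005] 0.54 [375. 260.]
pot [ 0.7859 -0.1954 -0.0004] 0.57 [422. 121.]
pot [ 0.6173  0.168  -0.0013] 0.5 [238. 203.]
battery [0.7789 0.1431 0.0004] 0.86 [252. 123.]
battery [ 0.6205  0.1675 -0.0004] 0.62 [239. 201.]
collar [ 0.7754 -0.0074  0.0004] 0.92 [328. 125.]
[0.1454 0.6079 0.2396] [-0.438   0.5551  0.438   0.5551] 0.08688073633501392 [-0.2599  0.555   0.2105]
[[ 0.     -0.9726  0.2327]
 [ 0.0001  0.2327  0.9726]
 [-1.     -0.      0.0001]]
```

View pics/top1.png

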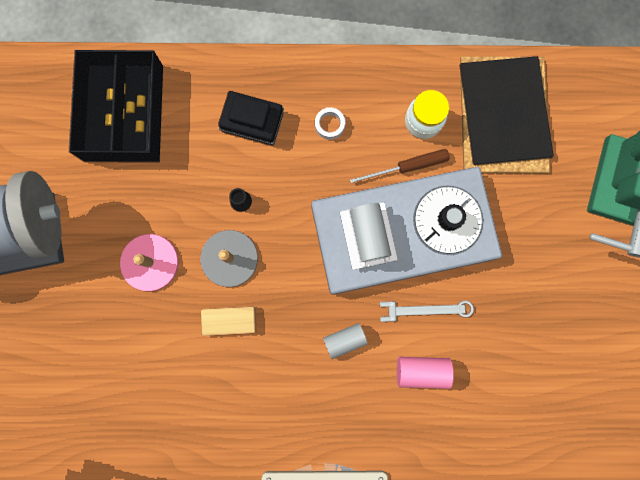

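View pics/scene1.png

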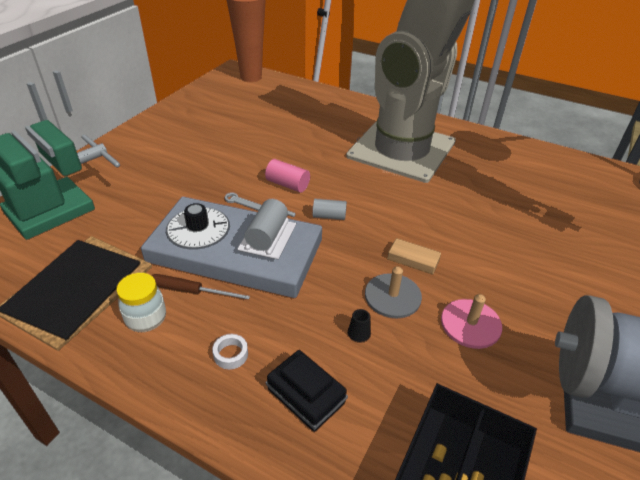

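The top view has three beaker-like things:
- Large grey one on the cradle at (370,232).
- Smaller grey one on the bench at (345,341).
- Pink one at (425,373).

The large grey one, mouth toward the robot, is the one meant. Of the two stands, the grey one at (229,258) is meant and the pink one at (149,262) is not. I'll confirm with a crop and refine the measurements.

Run:
```python
from h import *
np.set_printoptions(precision=4,suppress=True)
S=r.camera("scene");T=r.camera("top")
save(T,"crop2.png",(190,160,510,400),2.4)
for l in ["beaker","beaker_mouth","peg_tip","tare_grip","pointer_tip","zero_mark"]:
    a=r.spot_point(T,l);b=r.spot_point(S,l)
    for d in a:
        for e in b:
            if np.linalg.norm(np.array(d["xyz"])-e["xyz"])<.02: 
                print(l,tri(T,proj(T,d["xyz"]),S,proj(S,e["xyz"])),np.array(d["xyz"]),np.array(e["xyz"]))
for d in r.regions_of(T,"beaker"):
    m=d["mask"].astype(np.uint8); k=cv2.findNonZero(m); b=cv2.boxPoints(cv2.minAreaRect(k))
    if 330<b[:,0].mean()<410 and b[:,1].mean()<290:
        P=np.array([atz(T,p,.11)[:2] for p in b]); print(d["confidence"],b,P,P.mean(0))
        e=[P[1]-P[0],P[2]-P[1]]; print([(np.linalg.norm(v),np.degrees(np.arctan2(v[1],v[0]))) for v in e])
```

```text
beaker [ 0.3395 -0.0028  0.0236] [ 0.3404 -0.0051  0.0233] [0.3387 0.0003 0.024 ]
beaker [ 0.5955 -0.0687  0.1057] [ 0.5961 -0.0692  0.1036] [ 0.5926 -0.0703  0.1026]
beaker [ 0.2986 -0.1371  0.0277] [ 0.2978 -0.1356  0.0275] [ 0.3012 -0.1381  0.0293]
beaker_mouth [ 0.294  -0.2342  0.019 ] [ 0.2937 -0.2317  0.0238] [ 0.298  -0.2338  0.0219]
beaker_mouth [ 0.4959 -0.0934  0.0924] [ 0.4951 -0.0927  0.1039] [ 0.5025 -0.0882  0.0991]
beaker_mouth [ 0.3674 -0.0712  0.0255] [ 0.3678 -0.0727  0.021 ] [ 0.3659 -0.0701  0.0247]
peg_tip [0.4978 0.3386 0.0816] [0.4978 0.3394 0.0803] [0.4963 0.3381 0.0798]
peg_tip [0.5087 0.1851 0.0829] [0.5085 0.1863 0.0816] [0.5091 0.1839 0.0827]
tare_grip [ 0.5766 -0.2339  0.0807] [ 0.5754 -0.2321  0.087 ] [ 0.5774 -0.2337  0.0814]
pointer_tip [ 0.616  -0.2732  0.0562] [ 0.6148 -0.2715  0.0574] [ 0.6197 -0.2717  0.0603]
zero_mark [ 0.5416 -0.1889  0.0596] [ 0.5419 -0.1893  0.0585] [ 0.5399 -0.1899  0.0578]
0.19 [[308.6905 200.3145]
 [481.9218 164.2246]
 [501.6805 259.0666]
 [328.4492 295.1564]] [[ 0.602   0.0291]
 [ 0.6694 -0.2818]
 [ 0.4984 -0.311 ]
 [ 0.4346 -0.006 ]] [ 0.5511 -0.1424]
[(np.float64(0.3181591714938036), np.float64(-77.7663713552877)), (np.float64(0.17347860585384905), np.float64(-170.30515312742148))]
```

View pics/crop2.png

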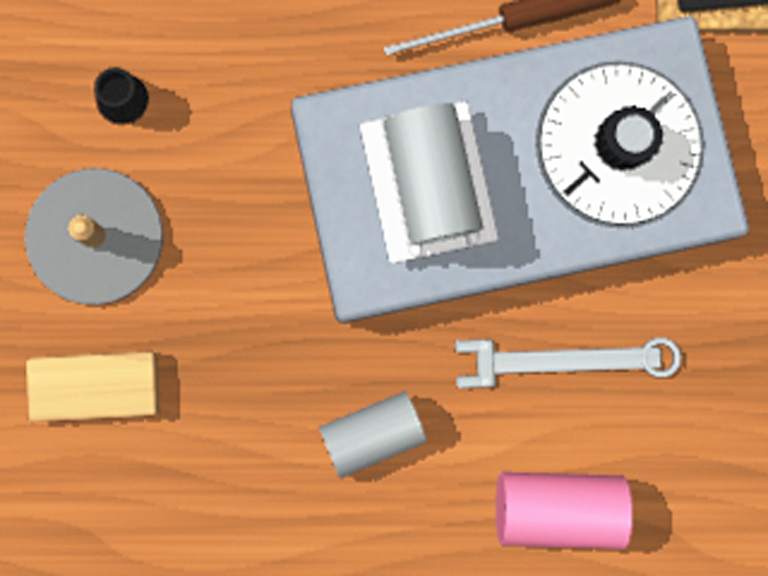

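The crop confirms it: the beaker on the cradle is the larger grey one, with its mouth at the lower (robot) end, and the grey stand is at crop (93,236). I'll move above the closed end of the beaker.

Call:
arm_command:
  plan:
    - [0,-38.9,-37.4,0]
    - [0,-38.9,-37.4,0]
    - [0,-38.9,-37.4,0]
    - [0,-38.9,-37.4,0]
    - [0,-38.9,-37.4,0]
    - [0,-38.9,-37.4,0]
    - [0,-38.9,-37.4,0]
    - [0,-38.9,-37.4,0]
    - [0,-38.9,-37.4,0]
    - [0,-38.9,-37.4,0]
    - [0,-38.9,-37.4,0]
    - [0,-38.9,-37.4,0]
    - [0,-38.9,-37.4,0]
    - [0,-38.9,-37.4,0]
    - [0,-38.9,-37.4,0]
    - [0,0,0,-8.4]
    - [0,0,0,-8.4]
    - [0,0,0,-8.4]
    - [0,0,0,0]
  jaw: 1
  force: 8

```text
time: 4.82
ee_pos: [0.5824, -0.0735, 0.2396]
eef_rot: [-0.548, 0.446, 0.548, 0.447]
ft_force: [-1.0, 0.1, 0.4]
width: 0.0872
```

```bash
cat >> h.py <<'E'
def to(x,y,z=None,ang=None):
    "rest of way in tool mm/deg; ang = wanted tool-z heading in world deg (mod 180)"
    s=r.read_state(); M=R.from_quat(s["eef_rot"]).as_matrix(); p=np.array(s["ee_pos"])
    h=np.degrees(np.arctan2(M[1,2],M[0,2])); d=np.array([x,y,p[2] if z is None else z])-p
    print("t",round(s["time"],2),"p",p.round(4),"head",round(h,1),"go",(M.T@d*1000).round(1),"turn",None if ang is None else round(-((ang-h+90)%180-90),1),"F",np.round(s["ft_force"],1),"w",round(s["width"],4),"q7",round(s["joint_positions"][6],2))
E
python3 -c "
from h import *
to(.5818,-.0731,.100,101.7)"
```

```text
t 4.83 p [ 0.5824 -0.0735  0.2396] head 101.7 go [139.6   0.5   0.5] turn -0.0 F [-1.   0.1  0.4] w 0.0872 q7 1.94
```

Call:
arm_command:
  plan:
    - [40,0,0,0]
    - [40,0,0,0]
    - [40,0,0,0]
    - [19.5,0.5,0.5,0]
    - [0,0,0,0]

```text
time: 5.45
ee_pos: [0.5813, -0.073, 0.0994]
eef_rot: [-0.548, 0.447, 0.549, 0.446]
ft_force: [0.4, 1.2, 0.2]
width: 0.087
```

Call:
arm_command:
  plan:
    - [0,0,0,0]
    - [0,0,0,0]
    - [0,0,0,0]
    - [0,0,0,0]
    - [0,0,0,0]
    - [0,0,0,0]
  jaw: -1
  force: 5

```text
time: 6.2
ee_pos: [0.5819, -0.0727, 0.1001]
eef_rot: [-0.549, 0.446, 0.549, 0.446]
ft_force: [1.3, 2.7, 0.2]
width: 0.0566
```

Call:
arm_command:
  plan:
    - [-10,0,0,0]
    - [-10,0,0,0]
    - [-10,0,0,0]
    - [-10,0,0,0]
    - [-10,0,0,0]
    - [-10,0,0,0]

```text
time: 6.95
ee_pos: [0.5818, -0.0731, 0.1607]
eef_rot: [0.549, -0.446, -0.549, -0.446]
ft_force: [0.0, 0.2, -2.6]
width: 0.0568
```

```bash
python3 -c "
from h import *
to(.5818,-.0731,.100,101.7)
S=r.camera('scene');save(S,'s3.png',(150,80,410,300),2.5)"
```

```text
t 6.95 p [ 0.5818 -0.0731  0.1607] head 101.7 go [60.7  0.   0. ] turn 0.0 F [ 0.   0.2 -2.6] w 0.0568 q7 1.97
```

View pics/s3.png

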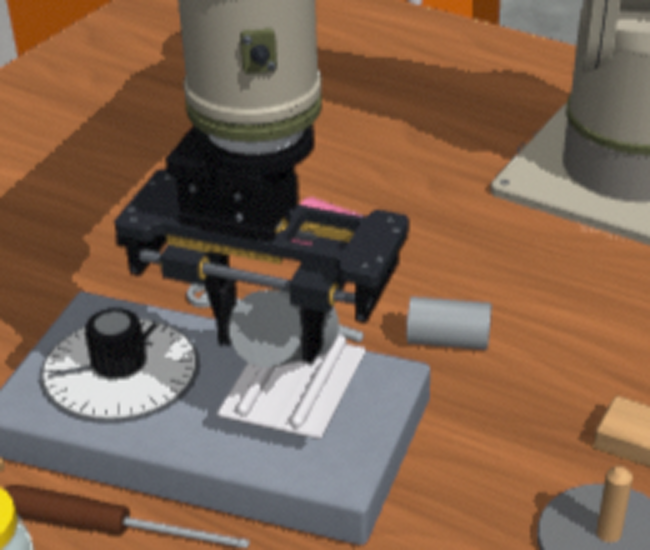

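The beaker is held by its closed end (disc at crop (283,330)) but still nearly level. I'll ease the grip so it swings down.

Call:
arm_command:
  plan:
    - [0,0,0,0]
    - [0,0,0,0]
    - [0,0,0,0]
    - [0,0,0,0]
  jaw: -1
  force: 3

```text
time: 7.5
ee_pos: [0.5817, -0.0731, 0.1598]
eef_rot: [-0.548, 0.446, 0.549, 0.446]
ft_force: [0.0, 1.0, -0.7]
width: 0.0572
```

```bash
cat >> h.py <<'E'
def look(ls,cams=("scene","top")):
    C={n:r.camera(n) for n in cams}
    for l in ls:
        for n,c in C.items():
            for d in r.spot_point(c,l): print(l,n,np.round(d["xyz"],4),round(d["confidence"],2),proj(c,d["xyz"]).round())
    return C
E
python3 -c "
from h import *
to(.5818,-.0731,.100,101.7)
look(['beaker','beaker_mouth'])"
```

```text
t 7.5 p [ 0.5817 -0.0731  0.1598] head 101.7 go [59.8 -0.1 -0.1] turn 0.0 F [ 0.   1.  -0.7] w 0.0572 q7 1.97
beaker scene [ 0.5913 -0.0698  0.1683] 0.83 [256. 211.]
beaker scene [ 0.3376 -0.0032  0.027 ] 0.75 [347. 208.]
beaker top [ 0.4111 -0.1954 -0.0019] 0.22 [425. 309.]
beaker_mouth scene [ 0.3651 -0.0712  0.0235] 0.95 [314. 207.]
beaker_mouth scene [ 0.5208 -0.0864  0.103 ] 0.94 [271. 215.]
beaker_mouth scene [ 0.2959 -0.2362  0.0249] 0.54 [270. 170.]
beaker_mouth top [ 0.2948 -0.2312  0.025 ] 0.87 [449. 372.]
```

The beaker is now tilted about 42° and pivoting as intended. I'll keep lifting gently.

Call:
arm_command:
  plan:
    - [-8,0,0,0]
    - [-8,0,0,0]
    - [-8,0,0,0]
    - [-8,0,0,0]
    - [-8,0,0,0]
    - [0,0,0,0]
    - [0,0,0,0]

```text
time: 8.68
ee_pos: [0.5816, -0.073, 0.1998]
eef_rot: [-0.548, 0.446, 0.549, 0.446]
ft_force: [-0.6, -0.1, -1.9]
width: 0.0569
```

```bash
python3 -c "
from h import *
to(.5818,-.0731,.100,101.7)
look(['beaker','beaker_mouth'],['scene'])"
```

```text
t 8.68 p [ 0.5816 -0.073   0.1998] head 101.8 go [99.8 -0.2 -0.1] turn 0.1 F [-0.6 -0.1 -1.9] w 0.0569 q7 1.96
beaker scene [ 0.3407 -0.0029  0.0267] 0.85 [346. 209.]
beaker scene [ 0.5846 -0.0717  0.211 ] 0.67 [256. 190.]
beaker scene [ 0.3032 -0.136   0.0279] 0.67 [303. 183.]
beaker_mouth scene [ 0.5473 -0.0807  0.1224] 0.75 [266. 216.]
beaker_mouth scene [ 0.5616 -0.1543 -0.0008] 0.74 [235. 253.]
beaker_mouth scene [ 0.3655 -0.0717  0.0244] 0.57 [314. 206.]
```

Call:
arm_command:
  plan:
    - [-5,0,10,0]
    - [-5,0,20,0]
    - [0,0,30,0]
    - [0,0,30,0]
    - [0,0,30,0]
    - [0,0,30,0]
    - [0,0,30,0]
    - [0,0,30,0]
    - [0,0,30,0]
    - [0,0,18,0]
    - [0,0,9.3,0]
    - [0,0,0,0]
    - [0,0,0,0]
    - [0,0,0,0]

```text
time: 10.58
ee_pos: [0.5276, 0.1876, 0.2101]
eef_rot: [0.548, -0.447, -0.548, -0.447]
ft_force: [0.7, 0.4, -1.4]
width: 0.0567
```

```bash
python3 -c "
from h import *
to(.5088,.185,.100,101.7)
C=look(['beaker','beaker_mouth','peg_tip'])
save(C['scene'],'s4.png',(250,100,570,350),2.4)"
```

```text
t 10.57 p [0.5276 0.1876 0.2101] head 101.7 go [110.1  19.    1.3] turn -0.0 F [ 0.7  0.4 -1.4] w 0.0567 q7 1.43
beaker scene [0.529  0.1906 0.2204] 0.91 [409. 217.]
beaker scene [ 0.3011 -0.1369  0.0289] 0.91 [303. 182.]
beaker scene [ 0.3392 -0.0023  0.0265] 0.64 [347. 209.]
beaker scene [ 0.6924 -0.1501 -0.0013] 0.43 [198. 294.]
beaker top [ 0.2959 -0.1356  0.0237] 0.79 [397. 372.]
beaker top [ 0.3439 -0.0058  0.022 ] 0.73 [327. 346.]
beaker_mouth scene [ 0.2987 -0.2335  0.0239] 0.92 [270. 171.]
beaker_mouth scene [0.4923 0.1818 0.132 ] 0.81 [404. 242.]
beaker_mouth scene [ 0.3663 -0.0719  0.0223] 0.59 [314. 207.]
beaker_mouth top [ 0.366  -0.0753  0.0184] 0.88 [364. 333.]
beaker_mouth top [ 0.2943 -0.2324  0.0267] 0.74 [449. 373.]
beaker_mouth top [0.4911 0.1815 0.1309] 0.66 [219. 261.]
beaker_mouth top [ 0.6861 -0.1437  0.0021] 0.6 [397. 169.]
peg_tip scene [0.501  0.3366 0.0782] 0.71 [481. 297.]
peg_tip scene [0.508  0.1829 0.0825] 0.66 [398. 266.]
peg_tip top [0.5073 0.1852 0.0808] 0.59 [222. 255.]
peg_tip top [ 7.821e-01 -1.960e-01  2.000e-04] 0.49 [422. 123.]
```

View pics/s4.png

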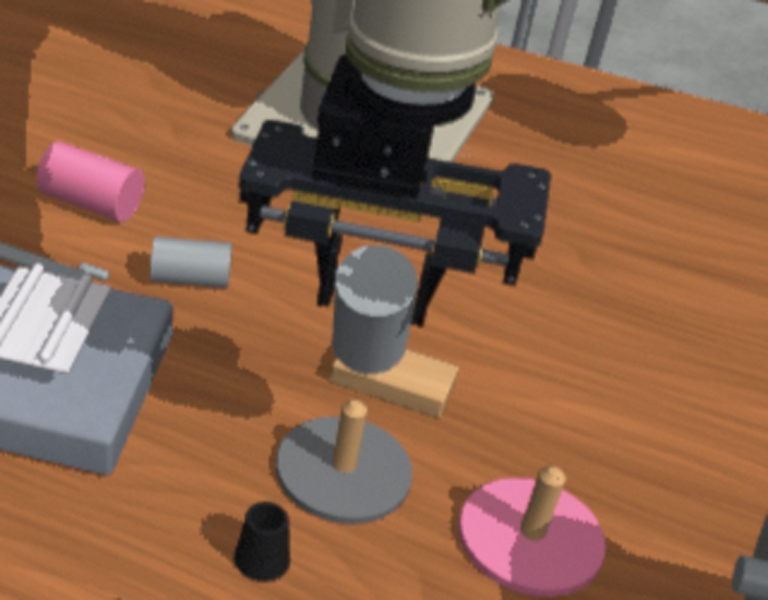

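The beaker hangs about 22° off vertical, with its mouth toward the robot (closed end at crop (375,275)). I'll lower the mouth over the peg, then draw the tool toward the robot so the peg pushes the inner wall and straightens it.

Call:
arm_command:
  plan:
    - [0,-8,1,0]
    - [0,-7,0,0]
    - [15,0,0,0]
    - [15,0,0,0]
    - [15,0,0,0]
    - [15,0,0,0]
    - [10,0,0,0]
    - [0,0,0,0]

```text
time: 11.98
ee_pos: [0.5414, 0.1925, 0.1392]
eef_rot: [-0.548, 0.447, 0.549, 0.446]
ft_force: [1.0, 0.7, -1.8]
width: 0.0568
```

```bash
python3 -c "
from h import *
to(.5088,.185,.100,101.7)
C=look(['beaker','beaker_mouth'])
a=C['scene']['frame'][100:350,290:490];b=C['top']['frame'][150:350,130:330]
cv2.imwrite('pics/s5.png',np.hstack([cv2.resize(a,(400,500)),cv2.resize(b,(400,500))]))"
```

```text
t 11.97 p [0.5414 0.1925 0.1392] head 101.8 go [39.2 33.4 -0.7] turn 0.1 F [ 1.   0.7 -1.8] w 0.0568 q7 1.46
beaker scene [ 0.3425 -0.0025  0.0255] 0.78 [346. 210.]
beaker scene [ 0.2989 -0.1338  0.03  ] 0.59 [305. 181.]
beaker scene [0.5461 0.1952 0.1484] 0.58 [401. 255.]
beaker top [ 0.2978 -0.1359  0.0273] 0.68 [398. 371.]
beaker top [ 0.341  -0.0074  0.0198] 0.61 [328. 347.]
beaker_mouth scene [0.5078 0.1875 0.0626] 0.84 [399. 275.]
beaker_mouth scene [ 0.3645 -0.0684  0.0234] 0.84 [316. 207.]
beaker_mouth scene [ 0.2961 -0.232   0.0228] 0.74 [271. 171.]
beaker_mouth top [ 0.3653 -0.0757  0.0178] 0.95 [364. 334.]
beaker_mouth top [0.5069 0.1856 0.0642] 0.69 [223. 256.]
beaker_mouth top [ 0.2954 -0.2326  0.0221] 0.57 [449. 372.]
```

View pics/s5.png

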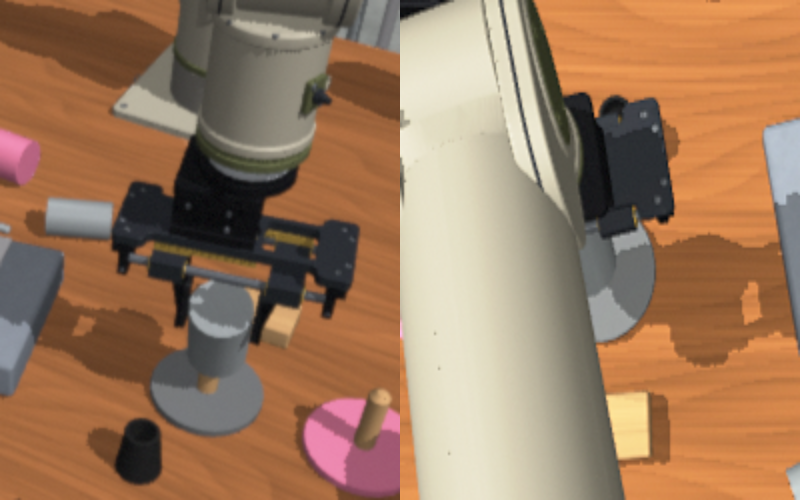

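The peg has entered the mouth (left panel (207,380)) and the mouth is centred on it. Now I'll straighten it.

Call:
arm_command:
  plan:
    - [0,7,0,0]
    - [0,7,0,0]
    - [0,6,0,0]
    - [0,6,0,0]
    - [0,6,0,0]
    - [0,6,0,0]
    - [0,6,0,0]
    - [0,4,0,0]
    - [0,0,0,0]

```text
time: 13.4
ee_pos: [0.4947, 0.1829, 0.1401]
eef_rot: [-0.548, 0.446, 0.549, 0.446]
ft_force: [0.3, -0.1, -2.2]
width: 0.0563
```

```bash
python3 -c "
from h import *
to(.5088,.185,.100,101.7)
C=look(['beaker','beaker_mouth'])"
```

```text
t 13.4 p [0.4947 0.1829 0.1401] head 101.8 go [ 40.1 -14.3  -0.9] turn 0.1 F [ 0.3 -0.1 -2.2] w 0.0563 q7 1.41
beaker scene [0.49   0.1817 0.1498] 0.74 [406. 233.]
beaker scene [ 0.6891 -0.1534  0.001 ] 0.69 [197. 292.]
beaker scene [ 0.2983 -0.1398  0.0293] 0.66 [303. 181.]
beaker scene [ 0.3412 -0.0018  0.0272] 0.61 [346. 209.]
beaker top [ 0.3407 -0.0073  0.0223] 0.83 [328. 347.]
beaker top [ 0.2975 -0.1374  0.0297] 0.79 [399. 371.]
beaker_mouth scene [0.4949 0.1809 0.0558] 0.98 [398. 272.]
beaker_mouth scene [ 0.2964 -0.2337  0.0214] 0.95 [270. 172.]
beaker_mouth scene [ 0.367  -0.0699  0.0243] 0.76 [315. 207.]
beaker_mouth top [ 0.3677 -0.0743  0.0191] 0.94 [364. 333.]
beaker_mouth top [ 0.2943 -0.2338  0.0246] 0.59 [450. 373.]
beaker_mouth top [ 5.595e-01 -1.521e-01  1.000e-04] 0.33 [402. 233.]
```

The beaker is upright now, with the closed end and mouth within 5 mm in x. I'll centre it and set it down.

Call:
arm_command:
  plan:
    - [0,-7,-0.5,0]
    - [0,-7,-0.5,0]
    - [12,0,0,0]
    - [12,0,0,0]
    - [12,0,0,0]
    - [5,0,0,0]
    - [3,0,0,0]
    - [2,0,0,0]
    - [1.5,0,0,0]
    - [0,0,0,0]

```text
time: 14.95
ee_pos: [0.509, 0.185, 0.0928]
eef_rot: [0.549, -0.446, -0.549, -0.446]
ft_force: [0.7, 1.8, 3.5]
width: 0.0558
```

```bash
python3 -c "
from h import *
to(.5088,.185,.100,101.7)
C=look(['beaker','beaker_mouth'],['scene'])"
```

```text
t 14.95 p [0.509  0.185  0.0928] head 101.8 go [-7.2  0.2  0. ] turn 0.1 F [0.7 1.8 3.5] w 0.0558 q7 1.45
beaker scene [ 0.2996 -0.1365  0.0298] 0.72 [304. 181.]
beaker scene [0.5079 0.1862 0.108 ] 0.57 [402. 257.]
beaker scene [ 0.3386 -0.0041  0.0262] 0.57 [346. 209.]
beaker_mouth scene [ 0.366  -0.0721  0.0261] 0.84 [314. 206.]
beaker_mouth scene [ 0.2969 -0.2355  0.0245] 0.82 [270. 170.]
beaker_mouth scene [0.5068 0.1858 0.0101] 0.77 [395. 293.]
beaker_mouth scene [7.857e-01 1.438e-01 2.000e-04] 0.73 [305. 398.]
beaker_mouth scene [ 0.6214  0.1616 -0.0024] 0.66 [358. 333.]
beaker_mouth scene [ 0.6217 -0.2701  0.0593] 0.62 [169. 230.]
beaker_mouth scene [ 0.5583 -0.1533 -0.0015] 0.34 [236. 253.]
```

Contact is felt (+3.5 N) with the rim at z ≈ 0.010. I'll release, rise and check.

Call:
arm_command:
  plan:
    - [0,0,0,0]
    - [0,0,0,0]
    - [0,0,0,0]
    - [0,0,0,0]
    - [-20,0,0,0]
    - [-40,0,0,0]
    - [-40,0,0,0]
    - [-40,0,0,0]
    - [0,0,0,0]
  jaw: 1

```text
time: 16.23
ee_pos: [0.5102, 0.1852, 0.2356]
eef_rot: [0.549, -0.444, -0.548, -0.448]
ft_force: [0.0, -0.3, -0.5]
width: 0.0868
```

```bash
python3 -c "
from h import *
to(.577,-.2325,.22)
C=look(['beaker','beaker_mouth','tare_grip','pointer_tip','zero_mark','pan_top'])
a=C['scene']['frame'][210:330,330:490];b=C['top']['frame'][170:270,390:510]
cv2.imwrite('pics/s6.png',np.hstack([cv2.resize(a,(300,400)),cv2.resize(b,(480,400))]))"
```

```text
t 16.23 p [0.5102 0.1852 0.2356] head 101.7 go [  14.7   19.6 -422.6] turn None F [ 0.  -0.3 -0.5] w 0.0868 q7 1.4
beaker scene [ 0.2961 -0.1368  0.0292] 0.78 [304. 181.]
beaker scene [ 0.3385 -0.0024  0.0234] 0.69 [347. 210.]
beaker scene [0.5128 0.1844 0.1062] 0.58 [400. 259.]
beaker top [ 0.2956 -0.1373  0.0265] 0.8 [398. 372.]
beaker top [ 0.3457 -0.0071  0.0221] 0.76 [328. 345.]
beaker top [0.5112 0.1809 0.1072] 0.51 [222. 251.]
beaker_mouth scene [ 0.368  -0.0692  0.02  ] 0.79 [315. 209.]
beaker_mouth scene [ 0.296  -0.2344  0.0235] 0.76 [270. 171.]
beaker_mouth scene [0.5081 0.1834 0.012 ] 0.69 [394. 292.]
beaker_mouth top [ 0.3677 -0.0745  0.0177] 0.84 [364. 333.]
beaker_mouth top [0.5079 0.1837 0.0103] 0.52 [228. 258.]
tare_grip scene [ 0.5776 -0.2331  0.0845] 0.76 [195. 214.]
tare_grip top [ 0.4112 -0.1973 -0.0006] 0.71 [426. 309.]
tare_grip top [ 0.5735 -0.2311  0.0856] 0.7 [452. 219.]
pointer_tip scene [ 0.6194 -0.2703  0.0624] 0.75 [169. 228.]
pointer_tip top [ 0.6164 -0.2698  0.0555] 0.72 [468. 199.]
zero_mark scene [ 0.5271 -0.241   0.0559] 0.7 [209. 211.]
zero_mark scene [ 0.4108 -0.1959  0.0029] 0.54 [258. 207.]
zero_mark top [ 0.5231 -0.2377  0.0563] 0.91 [453. 248.]
pan_top scene [ 0.5454 -0.0823  0.081 ] 0.98 [266. 231.]
pan_top scene [0.3914 0.1859 0.0029] 0.25 [415. 260.]
pan_top top [ 0.5482 -0.0786  0.0808] 0.58 [368. 233.]
```

View pics/s6.png

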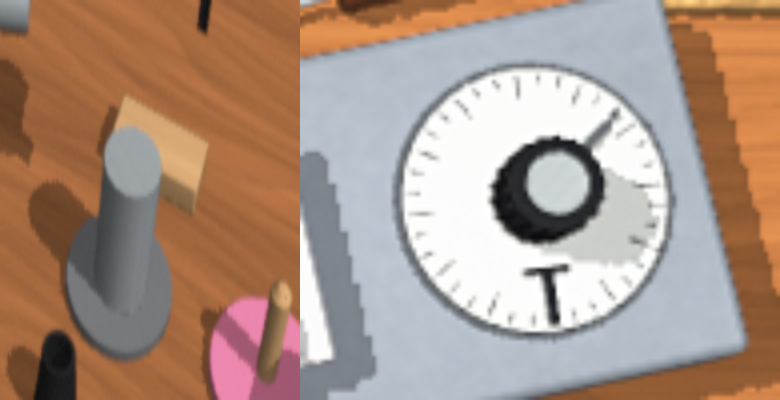

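The beaker stands mouth down on the grey foot (left panel (130,220)). In the right panel the pointer tip is at (617,113) and the T stem's outer end is at (557,322). Next I'll refine the angles and the axis.

```bash
cat >> h.py <<'E'
def dial(c):
    f=cv2.cvtColor(c["frame"],cv2.COLOR_BGR2HSV)
    m=((f[...,1]<40)&(f[...,2]>150)).astype(np.uint8); x0=proj(c,[.576,-.232,.056]).astype(int)
    k=np.zeros_like(m); cv2.circle(k,tuple(int(v) for v in x0),48,1,-1); m&=k
    n,l,st,_=cv2.connectedComponentsWithStats(m); i=1+st[1:,4].argmax()
    h=cv2.convexHull(cv2.findNonZero((l==i).astype(np.uint8)))
    P=np.array([atz(c,p[0]+0.0,.056)[:2] for p in h]); (cx,cy),rad=cv2.minEnclosingCircle(P.astype(np.float32)*1000)
    return np.array([cx,cy])/1000,rad
def angs(c,cen,v=True):
    g=cv2.cvtColor(c["frame"],cv2.COLOR_BGR2GRAY).astype(np.float32); a=np.radians(np.arange(0,360,.5)); out=[]
    for rr in np.arange(.036,.058,.002):
        uv=np.array([proj(c,[cen[0]+rr*np.cos(t),cen[1]+rr*np.sin(t),.057]) for t in a],np.float32)
        out.append(cv2.remap(g,uv[None,:,0],uv[None,:,1],cv2.INTER_LINEAR)[0])
    return np.degrees(a),np.array(out)
E
python3 -c "
from h import *
for n in ('top','scene'):
    c=r.camera(n); cen,rad=dial(c); print(n,cen,rad)
    z=np.array([.576,-.2325]) if rad<55 or rad>70 else cen
    a,o=angs(c,z); m=o[3:8].mean(0); i=np.argsort(m)[:26]; print(sorted(zip(a[i],m[i].round())))
to(.577,-.2325,.22)
"
```

```text
top [ 0.57726385 -0.23069003] 91.46405792236328
[(np.float64(182.5), np.float32(160.0)), (np.float64(183.0), np.float32(133.0)), (np.float64(183.5), np.float32(109.0)), (np.float64(184.0), np.float32(84.0)), (np.float64(184.5), np.float32(60.0)), (np.float64(185.0), np.float32(44.0)), (np.float64(185.5), np.float32(37.0)), (np.float64(186.0), np.float32(33.0)), (np.float64(186.5), np.float32(29.0)), (np.float64(187.0), np.float32(35.0)), (np.float64(187.5), np.float32(50.0)), (np.float64(188.0), np.float32(75.0)), (np.float64(188.5), np.float32(113.0)), (np.float64(189.0), np.float32(147.0)), (np.float64(248.5), np.float32(165.0)), (np.float64(315.5), np.float32(159.0)), (np.float64(316.0), np.float32(143.0)), (np.float64(316.5), np.float32(128.0)), (np.float64(317.0), np.float32(119.0)), (np.float64(317.5), np.float32(113.0)), (np.float64(318.0), np.float32(111.0)), (np.float64(318.5), np.float32(112.0)), (np.float64(319.0), np.float32(116.0)), (np.float64(319.5), np.float32(124.0)), (np.float64(320.0), np.float32(137.0)), (np.float64(320.5), np.float32(153.0))]
scene [ 0.58475085 -
[... 576 characters left out ...]
loat32(30.0)), (np.float64(247.50000000000003), np.float32(30.0)), (np.float64(248.0), np.float32(29.0)), (np.float64(248.5), np.float32(29.0)), (np.float64(248.99999999999997), np.float32(29.0)), (np.float64(249.5), np.float32(28.0)), (np.float64(250.00000000000003), np.float32(27.0)), (np.float64(250.5), np.float32(27.0)), (np.float64(251.0), np.float32(26.0)), (np.float64(251.49999999999997), np.float32(27.0)), (np.float64(252.0), np.float32(27.0)), (np.float64(252.50000000000003), np.float32(28.0)), (np.float64(253.0), np.float32(30.0)), (np.float64(253.5), np.float32(32.0))]
t 17.02 p [0.5088 0.1847 0.2325] head 101.7 go [  12.5   18.1 -422.4] turn None F [ 0.1 -0.2 -0.6] w 0.087 q7 1.4
```

Call:
arm_command:
  plan:
    - [0,0,-20,0]
    - [0,2,-40,0]
    - [0,2,-40,0]
    - [0,2,-40,0]
    - [0,2,-40,0]
    - [0,2,-40,0]
    - [0,2,-40,0]
    - [0,2,-40,0]
    - [0,2,-40,0]
    - [0,2,-40,0]
    - [0,2,-30,0]
    - [0,1,-12,0]
    - [0,0,0,0]

```text
time: 18.65
ee_pos: [0.5736, -0.2336, 0.2324]
eef_rot: [-0.548, 0.447, 0.548, 0.447]
ft_force: [0.0, 0.4, 0.5]
width: 0.087
```

```bash
python3 -c "
from h import *
to(.577,-.2325,.085)
print(r.read_state()['joint_positions'])"
```

```text
t 18.65 p [ 0.5736 -0.2336  0.2324] head 101.7 go [147.4  -3.6   0.4] turn None F [0.  0.4 0.5] w 0.087 q7 2.27
[-0.21883332  0.37328506  0.69220509  1.51961887 -0.24142911  1.33610093
  2.27006879]
```

```bash
python3 -c "
from h import *
c=r.camera('top')
print(atz(c,(390+(535-300)/4,170+200/4),.056))
a=atz(c,(454.25,250.5),.057);b=atz(c,(390+247/4,170+268/4),.057);print(a,b)
to(.577,-.2325,.085)"
```

```text
[ 0.57637657 -0.23179534  0.056     ]
[ 0.51906462 -0.24028944  0.057     ] [ 0.544267   -0.23631906  0.057     ]
t 18.7 p [ 0.574  -0.2323  0.2324] head 101.8 go [147.4  -2.9  -0.9] turn None F [-1.4 -0.4  1.7] w 0.0866 q7 2.27
```

Call:
arm_command:
  plan:
    - [50,-2.4,0,0]
    - [50,0,0,0]
    - [47,0,0,0]
    - [0,0,0,0]

```text
time: 19.2
ee_pos: [0.5746, -0.2296, 0.0826]
eef_rot: [-0.547, 0.446, 0.551, 0.445]
ft_force: [-0.5, -0.6, 0.9]
width: 0.0867
```

Call:
arm_command:
  plan:
    - [0,0,0,0]
    - [0,0,0,0]
    - [0,0,0,0]
    - [0,0,0,0]
    - [0,0,0,0]
    - [0,0,0,0]
    - [0,0,0,5]
    - [0,0,0,5]
  jaw: -1
  force: 25

```text
time: 20.2
ee_pos: [0.5764, -0.2313, 0.0857]
eef_rot: [-0.507, 0.493, 0.508, 0.493]
ft_force: [-3.7, 4.3, 5.5]
width: 0.0433
```

```bash
python3 -c "
from h import *
to(.5764,-.232,.085)
look(['pointer_tip','zero_mark'])"
```

```text
t 20.2 p [ 0.5764 -0.2313  0.0857] head 91.6 go [ 0.7  0.  -0.7] turn None F [-3.7  4.3  5.5] w 0.0433 q7 2.18
pointer_tip scene [ 0.6133 -0.277   0.0565] 0.65 [169. 227.]
pointer_tip scene [ 0.5434 -0.0788  0.0814] 0.25 [268. 231.]
zero_mark scene [ 0.522  -0.2392  0.0591] 0.65 [211. 208.]
zero_mark top [0.5066 0.1891 0.0009] 0.34 [226. 259.]
```

Grip is good and the forces are small. The pointer is moving with it (about -50° now), so I'll continue.

Call:
arm_command:
  plan:
    - [0,0,0,9]
    - [0,0,0,9]
    - [0,0,0,9]
    - [0,0,0,9]
    - [0,0,0,9]
    - [0,0,0,9]
    - [0,0,0,9]
    - [0,0,0,9]
    - [0,0,0,9]
    - [0,0,0,9]
    - [0,0,0,9]
    - [0,0,0,9]
    - [0,0,0,9]
    - [0,0,0,4]
    - [0,0,0,0]
    - [0,0,0,0]

```text
time: 22.5
ee_pos: [0.5789, -0.2298, 0.0857]
eef_rot: [0.179, 0.684, -0.177, 0.685]
ft_force: [5.8, 6.9, 1.4]
width: 0.0432
```

```bash
python3 -c "
from h import *
to(.5764,-.232,.085)
C=look(['pointer_tip','zero_mark'])
a=C['scene']['frame'][170:270,130:250];b=C['top']['frame'][170:270,390:510]
cv2.imwrite('pics/s7.png',np.hstack([cv2.resize(a,(396,330)),cv2.resize(b,(396,330))]))"
```

```text
t 22.5 p [ 0.5789 -0.2298  0.0857] head -29.1 go [ 0.7 -3.1 -1.1] turn None F [5.8 6.9 1.4] w 0.0432 q7 0.32
pointer_tip scene [ 0.5244 -0.2369  0.059 ] 0.88 [211. 209.]
zero_mark scene [ 0.5184 -0.2399  0.0575] 0.93 [212. 208.]
zero_mark scene [ 0.7851 -0.1985  0.0025] 0.3 [145. 316.]
```

Call:
arm_command:
  plan:
    - [0,0,0,0]
    - [0,0,0,0]
    - [0,0,0,0]
    - [0,0,0,0]
    - [-30,0,0,0]
    - [-50,0,0,0]
    - [-50,0,0,0]
    - [0,35,-20,0]
    - [0,45,-25,0]
    - [0,45,-25,0]
    - [0,45,-25,0]
    - [0,35,-20,0]
    - [0,0,0,0]
  jaw: 1

```text
time: 24.42
ee_pos: [0.5765, 0.0069, 0.2152]
eef_rot: [0.177, 0.685, -0.176, 0.684]
ft_force: [-0.5, -0.9, 0.1]
width: 0.0871
```

```bash
python3 -c "
from h import *
to(.5764,-.232,.085)
C=look(['pointer_tip','zero_mark','beaker'])
c=C['top'];save(c,'s8.png',(390,170,510,270),6)
z=np.array([.5764,-.232])
a,o=angs(c,z)
for i in range(11): 
    k=(a>160)&(a<215); w=np.clip(150-o[i][k],0,None); print(round(36+2*i),(w@a[k]/w.sum()).round(1), w.sum().round(), a[k][w>40][[0,-1]] if (w>40).any() else '')"
```

```text
t 24.43 p [0.5765 0.0069 0.2152] head -28.9 go [ 129.9 -209.3  115.5] turn None F [-0.5 -0.9  0.1] w 0.0871 q7 -0.18
pointer_tip scene [ 0.527  -0.2367  0.0615] 0.94 [210. 209.]
pointer_tip scene [ 0.6229  0.16   -0.001 ] 0.5 [357. 333.]
pointer_tip top [ 0.5219 -0.235   0.0563] 0.65 [451. 249.]
zero_mark scene [ 0.5184 -0.2381  0.0578] 0.94 [213. 208.]
zero_mark scene [ 5.594e-01 -1.529e-01  4.000e-04] 0.36 [236. 252.]
zero_mark top [ 0.5219 -0.2388  0.0553] 0.63 [453. 249.]
beaker scene [0.5104 0.1885 0.1054] 0.84 [402. 259.]
beaker scene [ 0.3417 -0.0012  0.0249] 0.63 [347. 210.]
beaker scene [ 0.3005 -0.1333  0.0278] 0.57 [305. 182.]
beaker top [ 0.2961 -0.1344  0.0217] 0.94 [396. 372.]
beaker top [0.5092 0.1833 0.1055] 0.82 [221. 252.]
36 184.0 1975.0 [181.  190.5]
38 185.9 1354.0 [181.5 190. ]
40 186.0 1417.0 [181.5 190. ]
42 186.1 1408.0 [182. 190.]
44 185.9 1245.0 [182.5 189.5]
46 186.1 1233.0 [182.5 189.5]
48 186.2 1264.0 [182.5 189.5]
50 186.5 1060.0 [183.5 189. ]
52 186.6 994.0 [184. 189.]
54 187.6 1357.0 [184. 189.]
56 184.6 1380.0 [184. 189.]
```

View pics/s8.png

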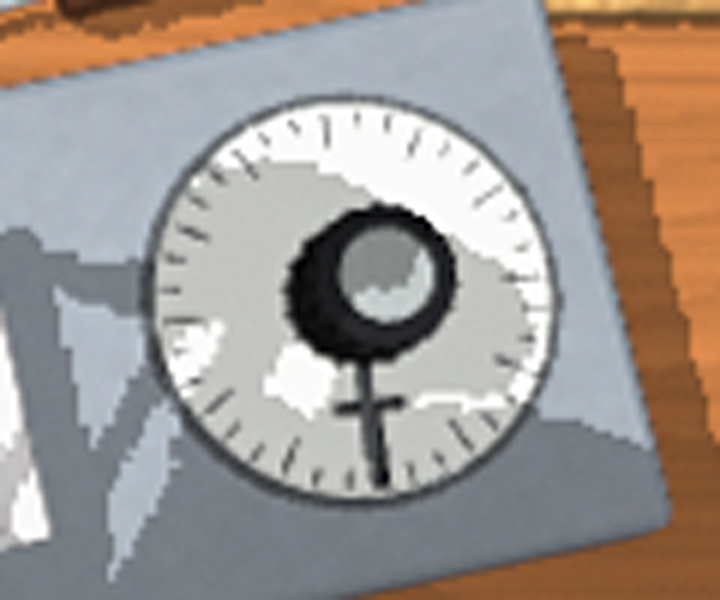

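The pointer lies on the T stem (tip about crop (380,480)). I'll check the residual angle numerically.

```bash
python3 -c "
from h import *
c=r.camera('top'); f=c['frame'].astype(np.float32)
z=np.array([.5764,-.232]); a=np.radians(np.arange(176,197,1.))
print(np.degrees(a).round().astype(int))
for rr in (.024,.026,.028,.030,.036,.04,.044,.048,.052,.054,.056,.058):
    uv=np.array([proj(c,[z[0]+rr*np.cos(t),z[1]+rr*np.sin(t),.057]) for t in a],np.float32)
    g=cv2.remap(f,uv[None,:,0],uv[None,:,1],cv2.INTER_LINEAR)[0]; print(rr,g.mean(1).round().astype(int))
im=cv2.resize(c['frame'][225:260,435:470],(560,560),interpolation=cv2.INTER_NEAREST)
s=r.camera('scene');s2=cv2.resize(s['frame'][198:226,195:227],(240,560),interpolation=cv2.INTER_NEAREST) 
cv2.imwrite('pics/s9.png',np.clip(np.hstack([im,s2]).astype(float)*1.6,0,255).astype(np.uint8))"
```

```text
[176 177 178 179 180 181 182 183 184 185 186 187 188 189 190 191 192 193
 194 195 196]
0.024 [167 141 118 101  93  84  75  66  67  68  69  69  81 106 132 162 188 190
 192 195 198]
0.026 [171 152 133 119 106  93  81  74  77  81  84  90 114 139 160 186 189 192
 195 197 197]
0.028 [186 170 156 139 123 107  89  82  79  76  74  91 116 139 163 172 180 187
 193 194 196]
0.03 [174 158 143 128 113  98  83  79  76  73  75  91 105 123 130 135 140 145
 150 158 163]
0.036 [143 146 148 142 122 104  90  83  76  71  67  64  68  81  93 110 134 156
 166 163 162]
0.04 [198 200 202 189 154 119 100  85  71  72  73  70  63  58  91 140 187 192
 196 199 198]
0.044 [197 199 200 189 162 136 112  90  79  76  71  56  40  75 134 182 190 197
 198 197 196]
0.048 [196 197 198 191 175 156 123  91  80  71  60  48  57  83 113 151 189 193
 197 197 196]
0.052 [174 173 186 195 200 190 163 134 107  78  53  38  59  91 144 191 195 199
 188 178 171]
0.054 [139 138 170 192 200 188 157 126  94  67  43  31  32  78 156 192 198 200
 197 175 137]
0.056 [129 126 166 191 199 192 175 137  90  61  38  33  29 100 186 194 202 203
 200 163 125]
0.058 [148 144 175 192 197 199 198 165 124 102  87  88  97 136 174 189 198 202
 190 164 155]
```

View pics/s9.png

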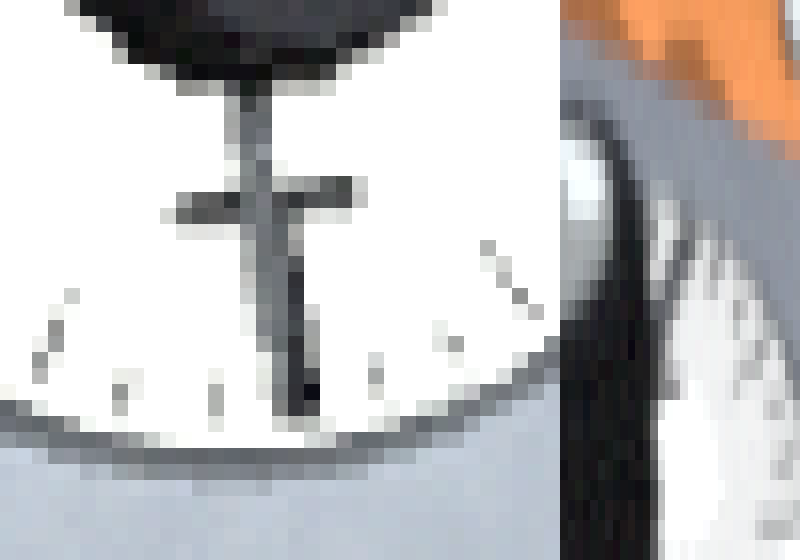

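In the enlarged view the grey pointer sits slightly left of the black stem: pointer about 184°, mark about 186.5°. It is some 2.4° past, so I'll regrasp and turn back.

Call:
arm_command:
  plan:
    - [0,-30,17,0]
    - [0,-45,25,0]
    - [0,-45,25,0]
    - [0,-45,25,0]
    - [0,-43.5,24,0]
    - [0,0,0,0]
    - [40,0,0,0]
    - [50,0,0,0]
    - [40,0,0,0]
    - [0,0,0,0]

```text
time: 26.18
ee_pos: [0.5743, -0.2343, 0.0831]
eef_rot: [0.178, 0.686, -0.178, 0.683]
ft_force: [-0.2, 0.0, 1.0]
width: 0.0871
```

```bash
python3 -c "
from h import *
to(.577,-.2317,.085)"
```

```text
t 26.18 p [ 0.5743 -0.2343  0.0831] head -29.2 go [-1.9  3.6  1.1] turn None F [-0.2  0.   1. ] w 0.0871 q7 0.28
```

Call:
arm_command:
  plan:
    - [-1,3,1,0]
    - [0,0,0,0]
    - [0,0,0,0]

```text
time: 26.55
ee_pos: [0.5786, -0.2337, 0.0877]
eef_rot: [0.179, 0.684, -0.178, 0.685]
ft_force: [0.4, -0.2, 0.1]
width: 0.0874
```

Call:
arm_command:
  plan:
    - [0,0,0,0]
    - [0,0,0,0]
    - [0,0,0,0]
    - [0,0,0,0]
    - [0,0,0,0]
    - [0,0,0,0]
  jaw: -1
  force: 25

```text
time: 27.3
ee_pos: [0.5772, -0.2332, 0.0864]
eef_rot: [0.179, 0.685, -0.178, 0.683]
ft_force: [-4.4, 3.9, 4.3]
width: 0.0435
```

```bash
python3 -c "
from h import *
to(.577,-.2317,.085);print(r.read_state()['torque'])"
```

```text
t 27.3 p [ 0.5772 -0.2332  0.0864] head -29.3 go [ 1.4  1.2 -0.9] turn None F [-4.4  3.9  4.3] w 0.0435 q7 0.28
[ 5.40212081e-01  1.07987872e+00 -5.99510748e-04]
```

Call:
arm_command:
  plan:
    - [0,0,0,-1.2]
    - [0,0,0,-1.2]
    - [0,0,0,0]
    - [0,0,0,0]
    - [0,0,0,0]

```text
time: 27.92
ee_pos: [0.5773, -0.2332, 0.0864]
eef_rot: [0.164, 0.688, -0.164, 0.687]
ft_force: [-4.8, 3.3, 4.8]
width: 0.0433
```

```bash
python3 -c "
from h import *
to(.577,-.2317,.085);print(r.read_state()['torque'])"
```

```text
t 27.93 p [ 0.5773 -0.2332  0.0864] head -26.8 go [ 1.4  1.3 -0.9] turn None F [-4.8  3.3  4.8] w 0.0433 q7 0.31
[0.46653559 1.1223394  0.05092898]
```

Turned 2.5°. I'll release, back off and measure again.

Call:
arm_command:
  plan:
    - [0,0,0,0]
    - [0,0,0,0]
    - [0,0,0,0]
    - [0,0,0,0]
    - [-30,0,0,0]
    - [-50,0,0,0]
    - [-50,0,0,0]
    - [0,35,-20,0]
    - [0,45,-25,0]
    - [0,45,-25,0]
    - [0,45,-25,0]
    - [0,45,-25,0]
    - [0,45,-25,0]
    - [0,35,-20,0]
    - [0,0,0,0]
  jaw: 1

```text
time: 29.8
ee_pos: [0.5637, 0.1083, 0.2161]
eef_rot: [0.162, 0.689, -0.162, 0.688]
ft_force: [0.8, -0.9, -1.7]
width: 0.0869
```

```bash
python3 -c "
from h import *
to(.577,-.2317,.085)
C=look(['pointer_tip','zero_mark','beaker','beaker_mouth']);c=C['top']; f=c['frame'].astype(np.float32)
z=np.array([.5764,-.232]); a=np.radians(np.arange(176,197,1.))
print(np.degrees(a).round().astype(int))
for rr in (.024,.026,.028,.030,.036,.04,.044,.048,.052,.054,.056):
    uv=np.array([proj(c,[z[0]+rr*np.cos(t),z[1]+rr*np.sin(t),.057]) for t in a],np.float32)
    g=cv2.remap(f,uv[None,:,0],uv[None,:,1],cv2.INTER_LINEAR)[0]; print(rr,g.mean(1).round().astype(int))
im=cv2.resize(c['frame'][225:260,435:470],(480,480),interpolation=cv2.INTER_NEAREST)
s=cv2.resize(C['scene']['frame'][225:325,345:445],(320,480)).astype(float)
cv2.imwrite('pics/s10.png',np.clip(np.hstack([im.astype(float)*1.6,s]),0,255).astype(np.uint8))"
```

```text
t 29.8 p [0.5637 0.1083 0.2161] head -26.5 go [ 131.  -298.4  163.6] turn None F [ 0.8 -0.9 -1.7] w 0.0869 q7 -0.34
pointer_tip scene [ 0.4131 -0.1951  0.0034] 0.7 [258. 208.]
pointer_tip scene [ 0.5293 -0.2391  0.0577] 0.56 [209. 211.]
pointer_tip scene [ 0.5808 -0.2324  0.0853] 0.36 [194. 215.]
pointer_tip top [ 0.5195 -0.2379  0.0565] 0.63 [453. 250.]
zero_mark scene [ 0.522  -0.2417  0.0544] 0.75 [210. 210.]
zero_mark scene [ 0.4084 -0.1976  0.0035] 0.74 [258. 206.]
zero_mark top [ 0.5214 -0.2359  0.0585] 0.6 [452. 249.]
beaker scene [0.5109 0.1839 0.1046] 0.79 [400. 259.]
beaker scene [ 0.3412 -0.0046  0.0272] 0.52 [345. 209.]
beaker top [ 0.3428 -0.0059  0.0215] 0.96 [327. 346.]
beaker top [ 0.2963 -0.1392  0.0283] 0.59 [399. 372.]
beaker_mouth scene [0.5062 0.1849 0.0104] 0.85 [395. 292.]
beaker_mouth scene [ 0.3657 -0.0704  0.0274] 0.67 [315. 205.]
beaker_mouth scene [ 0.2945 -0.2346  0.0259] 0.6 [270. 170.]
beaker_mouth top [ 0.2937 -0.2312  0.0204] 0.72 [448. 373.]
beaker_mouth top [ 0.3654 -0.0769  0.0191] 0.67 [365. 334.]
beaker_mouth top [ 0.5197 -0.2381  0.0534] 0.27 [4
[... 417 characters left out ...]
 123 111 109 108 106 115 132 156 178
 188 204 214]
0.036 [219 231 242 231 191 155 128 116 104 101 105 108 114 124 131 139 152 163
 176 191 208]
0.04 [253 254 254 247 229 211 179 141 107 106 105 104 103 103 125 157 188 213
 236 254 254]
0.044 [251 252 253 253 252 251 201 155 128 113 100 102 103 118 140 168 208 246
 254 253 252]
0.048 [251 252 252 253 254 246 204 163 125  92  92 102 111 122 146 197 248 251
 253 253 252]
0.052 [239 238 247 252 254 244 221 182 121  81  91  98  95 109 185 255 255 255
 249 244 238]
0.054 [204 202 233 252 254 244 222 178 108  80  84  78  65 117 213 255 255 255
 253 234 200]
0.056 [190 184 229 253 254 251 243 195 126  86  59  56  54 146 254 255 255 255
 253 224 191]
```

View pics/s10.png

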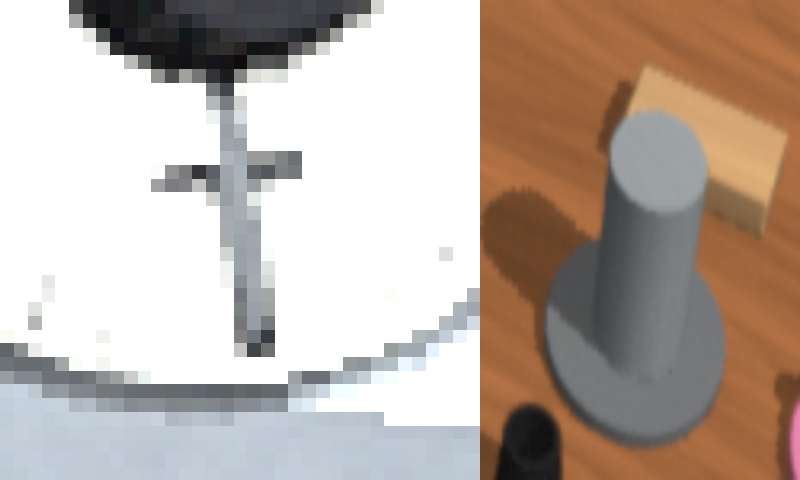

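The pointer now covers the T stem, with tip and mark centres within about 0.5°. The beaker stands on the grey foot and the gripper is clear, so I'll hand in.

```bash
python3 -c "
from h import *
print(r.close_job())"
```

```text
the job is handed in; nothing more can be done
None
```

The job is handed in at about 30 s of the 64 s allowed: the beaker is mouth down over the peg of the grey stand, and the tare pointer stands on the zero mark. No verdict was reported.

- **Beaker:** I gripped the larger steel beaker lightly at its closed end and lifted it so it swung mouth down. It hung about 22° off vertical, so I straightened it against the peg before setting it down. In the last check the closed end was at z ≈ 0.105 m and the rim at ≈ 0.010 m, centred on the peg to within a few mm. That agrees with the rim lying flat on the foot.
- **Tare knob:** With the pan empty I turned the knob about 131° in a single grasp. A first look showed it about 2.4° past the mark, so I regrasped and turned it back 2.5°. In the last image the pointer tip reads about 186.9° and the zero mark about 186.3°.
- **Checks that disagreed:** The trained networks place the pointer tip and zero mark only to within 4–7 mm of each other, which is too coarse to judge this. I relied on the image brightness profile instead. In one picture the network also missed the standing beaker in the top view.
- **Other things:** The gripper finished open and clear of everything. None of the other things was touched on purpose, but I did not measure their positions again at the end.

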